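# Shut and lock the jar labeller's cover and load its infeed lane

## Robot

A 7-joint arm with a two-finger parallel gripper is mounted at the origin on the work surface. World frame = base frame: x ahead of the robot, y to its left, z up, the work surface at z = 0. Lengths are in m, angles in rad, forces in N, time in s.
With the tool pointing down it reaches from about 0.425 to 0.95 m from the base axis. Payload 16.7 kg.
Tool frame: the origin (TCP) lies at the very end of the fingers, on their centre line; the grasp point (between the pads) lies 19 mm behind it (robot.grasp_offset is the distance from the TCP to the grasp point, in m); z points along the fingers, y is the line along which they close (so a half turn about z gives the same grasp; the last joint's range is limited). The gripper opens to 94 mm and grips with 3 to 60 N. Pads are 16 mm wide; open, the fingers measure 119 mm over their backs; the gripper's body (75 mm by 177 mm) begins 78 mm behind the grasp point.
Start: joints at [1.163, 0.426, 0.074, 1.606, -0.034, 1.111, -0.067], TCP at [0.173, -0.652, 0.205] pointing down, gripper open.
Joint ranges: [-2.85, 2.85], [-0.5, 2.14], [-1.23, 1.37], [0.21, 2.46], [-1.02, 4.16], [0.16, 2.05], [-2.73, 2.73]. Speed limits (rad/s): [1.89, 1.89, 2.39, 2.39, 3.01, 3.01, 3.01].

## Interface

Orientations are given as a rotation vector (axis times angle).
In Python, from plant import robot, optics, ticket gives the robot as it stands.
- The arm moves only by the tool apply_moves, never from a script. Its argument "deltas" is a list of rows, each a list of 4 numbers: the shift along the tool's x, y, z each as a share of 0.1 m, from -1 to 1, then the turn about the tool's z as a share of 0.5 rad, from -1 to 1. A call has 1 to 8 rows; each row shifts and turns the commanded pose from where the row before left it, along the tool's axes as they then stand; what a row does not reach is not made up. A row lasts 1/10 s, in which the tool goes at most 50 mm and 8.59 degrees, less where a joint would pass 70% of its speed; a pose out of reach is approached as far as the arm can. A call with a number of a shift or a turn outside -1 to 1 is refused whole. A call with a gripper value outside its range is refused whole. "claw" is the closure, from -1 (fully open) to 1 (shut), set as the call begins (left out, the last holds). The fingers move at their own pace and stop on an object; the grip force is fixed at half the most. Time passes only in rows, so rows that do not move let the fingers close. It gives the time, the measured TCP pose, the force, the opening and the grip force at its end, in the units of the state.
- robot.sense(): the state, without advancing time (a new reading comes with each control period).
- optics.camera(name): name is "side" or "top"; returns the picture (400x640x3 uint8, blue, green, red); there is no depth.
- optics.camera_model(name): a dict with "camera_matrix" (3x3 intrinsics, pixels), "k1" (the pictures are not rectified: a ray, as slopes to the right and down, at radius r is drawn at 1 + k1 r^2 times it, then the intrinsics apply), "view" (4x4, takes a point from world to camera coordinates). Camera axes: x right, y down, z forward; pixel columns grow to the right and rows downward; lengths in m; the calibration is good to about 2 mm. A picture is of the moment at which its call begins. camera_model takes no time and is no camera call.
- ticket.finish_job(): hands the job in; it is judged then, once.
The state is a dict: "time_s": time; "qpos": joint angles; "joint_velocities": joint speeds; "tau": joint torques, N m; "position": TCP position; "eef_rot": TCP orientation; "force": force on the tool from outside, world axes, zero at the start; "torque": the same for the moment, N m; "width": opening from 0.0 (shut) to 1.0 (fully open); "grip_force": force on a finger pad.
Only numpy, scipy, OpenCV 4.12 (cv2) and the standard library are available. Lean on these libraries where they do the work, as an engineer would, in place of code of your own. Each camera call takes 0.05 s, during which the arm holds its last target. There are 200 camera calls.

## Task

Get the jar labelling machine ready for its next run: shut its cover, push the red winged stud in and turn it a quarter turn clockwise until it locks and stays down, and load every small orange-lidded honey jar standing loose on the desk into the sloped infeed lane, upright, so that they slide down and queue at the stop. Handle the glass gently, without dropping or throwing a jar, and leave the other things on the desk where they are.

Things in the scene. Friction and masses are not known exactly. Their poses are not given: they have to be found in the camera images.
- labeller: Bench-top jar labelling machine fixed on the desk, 300 mm deep (x), 240 wide (y), blue front panel to the robot. Origin under its centre at desk level; x away from the robot, y left, z up. Rear housing (rearmost 115 mm) 185 mm high; the front part is an open label-roll compartment, rim 150 mm high, closed by the grey cover. The infeed lane joins its right (-y) side.
- lid (a joint): Angle of the grey cover (182 x 236 mm, 6 mm thick), hinged along its rear edge: 0 = shut, grows as the front edge swings up and back, to 1.3. It starts part open; a stiff hinge keeps it at any angle. Pressing its outer face near the front edge with 3 to 6 N swings it shut. Shut, its outer face is level, 157 mm above the desk.
- lid_edge (a point): A clear spot for pressing, on the cover's outer face 14 mm from its front edge and 75 mm to the left (+y) of the stud. Axes of the cover: z out of the outer face, x from front edge to hinge, y along the hinge.
- lid_hinge (a point): Middle of the cover's hinge line (level, along the machine's y), at the cover's inner face, 151 mm above the desk; lid_edge lies 168 mm from this line along the cover, and 6 mm off its inner face.
- stud_push (a joint): How far the cover's stud is pushed in (m): 0 = sprung out, 0.009 = fully in. Spring: 5 N to start, 10 N fully in. Cover shut, a cross bar under the stud sits in a keeper slot: the stud turns only when pushed in 6 mm or more; keep it in all through the turn. Let go, it springs back to about 0.003 if locked (in the detent), to 0.0055 if short of the detent, to 0 if not turned.
- stud_turn (a joint): Turn of the stud (rad): 0 at the start, grows clockwise seen from above, end stop at 1.52. The detent takes it beyond about 1.35. Pushed in, it turns easily (about 0.05 N m).
- stud_grip (a point): Grip point on the stud's axis in its red wing: 36 mm long (point x), 12 thick (point y), 26 tall, from 15 mm below this point to 11 above; under the wing a 30 mm round flange, 4 mm thick. z points out of the cover. Stud out, this point is 30 mm off the cover's outer face. The stud is 27 mm from the cover's front edge, in mid-width. A white mark on top is at the wing's +x end.
- lane: Infeed lane, a sloped channel on the machine's right side: free-turning skate wheels between two rails 64 mm apart (24 mm high, 4 thick), 315 mm long, sloping 8 degrees down to a stop 48 mm high. Origin on the wheels' tops, mid-width, at the stop's face; x uphill along the floor, y across, z off the floor. A jar set down upright in it rolls down by itself in about 3 s.
- lane_drop (a point): A point on the lane's floor, mid-width, 275 mm uphill of the stop, clear of four queued jars; axes as the lane's. About 78 mm above the desk.
- jar1: A small full honey jar with an orange lid and paper label, a plain cylinder outline 56 mm across and 58 mm tall, 0.17 kg, standing on the desk at the start; origin in the centre of its underside, z to the lid. One of three to five (absent ones read None).
- jar2: A small full honey jar with an orange lid and paper label, a plain cylinder outline 56 mm across and 58 mm tall, 0.17 kg, standing on the desk at the start; origin in the centre of its underside, z to the lid. One of three to five (absent ones read None).
- jar3: A small full honey jar with an orange lid and paper label, a plain cylinder outline 56 mm across and 58 mm tall, 0.17 kg, standing on the desk at the start; origin in the centre of its underside, z to the lid. One of three to five (absent ones read None).
- jar4: A small full honey jar with an orange lid and paper label, a plain cylinder outline 56 mm across and 58 mm tall, 0.17 kg, standing on the desk at the start; origin in the centre of its underside, z to the lid. One of three to five (absent ones read None).
- jar5: A small full honey jar with an orange lid and paper label, a plain cylinder outline 56 mm across and 58 mm tall, 0.17 kg, standing on the desk at the start; origin in the centre of its underside, z to the lid. One of three to five (absent ones read None).
- pink_bowl: A pink bowl, 130 mm across and 65 mm tall; not part of the job. Origin in the centre of its underside.
- milk_bottle: A white bottle with a blue cap, 68 mm across and 150 mm tall; not part of the job. Origin in the centre of its underside.
- cutter: A closed yellow and black box cutter lying flat, 140 x 20 x 14 mm; not part of the job. Origin in the centre of its underside.
- glue_stick: A standing glue stick with a red cap, 29 mm across and 68 mm tall; not part of the job. Origin in the centre of its underside.
- stapler: A pink and black stapler, 130 x 32 x 40 mm; not part of the job. Origin in the centre of its underside.
- label_stack: A stack of spare labels, 90 x 70 x 14 mm; not part of the job. Origin in the centre of its underside.

How it is judged:
On the way, in this order (a step that is already met when the one before it is completed fails the run):
1. the cover is shut (value of joint lid below 0.04 rad), for 0.2 s.
2. the stud is pushed in, turned a quarter turn and locked with the cover shut (value of joint lid below 0.04 rad and value of joint stud_turn above 1.25 rad and value of joint stud_push between 0.0015 and 0.0045 m), for 0.2 s.
At the end, for the whole second after the job is handed in: Cover shut (within 0.04 rad); stud turned over 1.25 rad and resting 1.5 to 4.5 mm in; every jar present upright on the lane floor (square to it within 0.15 rad, 10 mm of mid-width), centre 20 to 300 mm from the stop, the front one within 45 mm of it; all at rest, released (all of step 2 and x of jar1 in the frame of lane between 0.02 and 0.3 m and y of jar1 in the frame of lane between -0.01 and 0.01 m and z of jar1 in the frame of lane between -0.006 and 0.008 m and angle between the z axis of each of jar1, jar2, jar3, jar4, jar5 and the z axis of lane, either way round below 0.15 rad and angle between each of jar1, jar2, jar3, jar4, jar5's own z axis and vertical below 0.5 rad and linear speed of each of jar1, jar2, jar3, jar4, jar5 below 0.02 m/s and x of jar2 in the frame of lane between 0.02 and 0.3 m and y of jar2 in the frame of lane between -0.01 and 0.01 m and z of jar2 in the frame of lane between -0.006 and 0.008 m and x of jar3 in the frame of lane between 0.02 and 0.3 m and y of jar3 in the frame of lane between -0.01 and 0.01 m and z of jar3 in the frame of lane between -0.006 and 0.008 m and x of jar4 in the frame of lane between 0.02 and 0.3 m and y of jar4 in the frame of lane between -0.01 and 0.01 m and z of jar4 in the frame of lane between -0.006 and 0.008 m and x of jar5 in the frame of lane between 0.02 and 0.3 m and y of jar5 in the frame of lane between -0.01 and 0.01 m and z of jar5 in the frame of lane between -0.006 and 0.008 m and x of any of jar1, jar2, jar3, jar4, jar5 in the frame of lane below 0.045 m); the robot touches nothing.
It fails at once if a jar is dropped from a height or thrown (faster than 1.6 m/s) (linear speed of any of jar1, jar2, jar3, jar4, jar5 above 1.6 m/s).
It fails at once if something else on the desk is moved by more than 60 mm (distance of any of pink_bowl, milk_bottle, cutter, glue_stick, stapler, label_stack from where it was at the start of the episode above 0.06 m).
Of jar1, jar2, jar3, jar4, jar5 only 3 to 5 are there at a start; the rules pass over those that are not, and their reading is None.
At some moment in a run one of jar1, jar2, jar3, jar4, jar5 may be knocked a few centimetres aside while the robot is not near it.
It also fails if it takes over 210 s, if anything falls off the work surface, if the arm or the gripper's body presses on something with over 40 N, if the wrist force passes 120 N, or if a joint passes its speed limit or range.

## Working session

There is one attempt and no reset: what is moved stays moved. The work goes in short steps, Python scripts to look and compute and a tool call to move; the robot and the scene stay as the last step left them, time stands still between calls to the robot, and variables do not carry over. Pictures are saved under pics/ and viewed, at most 14 in all, crops included, and the job is handed in when it is done.

Besides the shell and the picture viewer there is one more tool, called after "Request:" as a command line: name --pt "numbers of a row" for each row, then --argument value for the rest. apply_moves: Moves the arm, as the interface text tells. Its arguments: {"type":"object","properties":{"deltas":{"type":"array","items":{"type":"array","items":{"type":"number"}}},"claw":{"type":"number"}},"required":["deltas"]}

```bash
mkdir -p pics; python3 - <<'E'
from plant import robot, optics
import cv2
for n in("top","side"):
    cv2.imwrite(f"pics/{n}0.png",optics.camera(n))
    m=optics.camera_model(n);print(n,m)
print(robot.sense())
E
```

```text
top {'camera_matrix': array([[464.99517497,   0.        , 320.68974343],
       [  0.        , 464.99517497, 190.93984819],
       [  0.        ,   0.        ,   1.        ]]), 'k1': -0.048103750918514265, 'view': array([[ 0.02433956, -0.99969161,  0.00492739, -0.08783339],
       [-0.99808046, -0.02458051, -0.05684354,  0.60055132],
       [ 0.05694713, -0.00353438, -0.99837094,  1.61394859],
       [ 0.        ,  0.        ,  0.        ,  1.        ]])}
side {'camera_matrix': array([[380.68868559,   0.        , 317.44225914],
       [  0.        , 380.68868559, 206.28643781],
       [  0.        ,   0.        ,   1.        ]]), 'k1': -0.01880529345552907, 'view': array([[ 0.89187475, -0.45203059,  0.01509218, -0.561702  ],
       [-0.3359898 , -0.68452151, -0.64694758,  0.2613186 ],
       [ 0.30277102,  0.57192539, -0.76238511,  0.90099363],
       [ 0.        ,  0.        ,  0.        ,  1.        ]])}
{'time_s': 0.1, 'qpos': array([ 1.16247777,  0.4266227 ,  0.07384634,  1.60652417, -0.03412072,
        1.11083044, -0.06709044]), 'joint_velocities': array([-0.00084125, -0.00039642,  0.00055193, -0.00357604,  0.00046892,
       -0.00040933, -0.00213832]), 'tau': array([ 8.80357838e-03, -9.37460446e+01,  3.67813759e+00, -4.55039513e+01,
       -4.84549545e-02,  1.68827560e-02,  8.31306420e-05]), 'position': array([ 0.17264154, -0.65213911,  0.20488495]), 'eef_rot': array([-3.11422947e+00, -4.05236060e-01,  3.11631829e-04]), 'force': array([-1.02474682, -0.3562691 ,  0.26608129]), 'torque': array([ 0.03464113, -0.01526288,  0.02695953]), 'grip_force': 0.0, 'width': 1.0027416351111262}
```

View pics/top0.png

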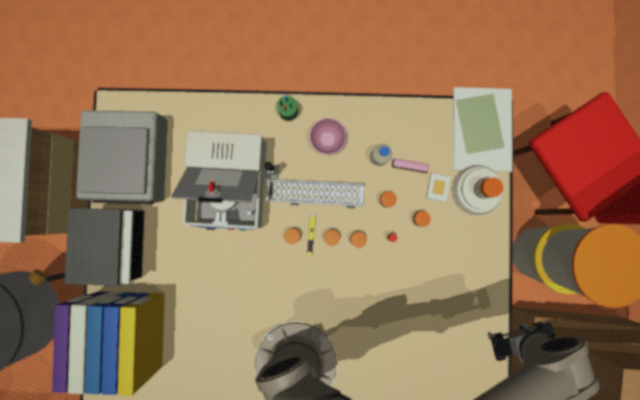

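View pics/side0.png

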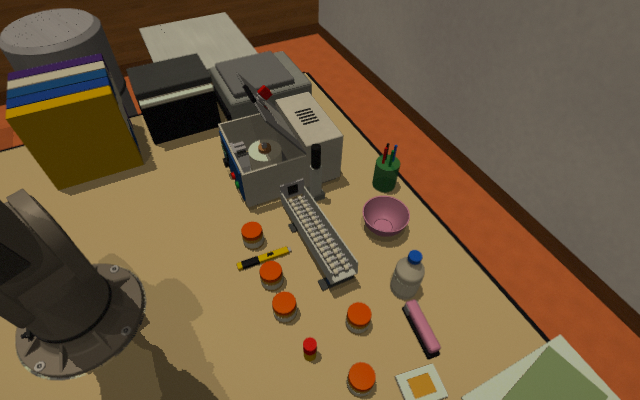

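The desk carries five orange-lidded jars, in the top picture near (292,236), (332,237), (358,239), (388,199) and (422,218). The machine is at about (225,180), the stud at (211,187), and the lane spans (270–365,192). I'll enlarge these areas.

```bash
python3 - <<'E'
import cv2
t=cv2.imread("pics/top0.png");s=cv2.imread("pics/side0.png")
cv2.imwrite("pics/c1.png",cv2.resize(t[120:245,165:375][:, :],None,fx=3.8,fy=3.8,interpolation=cv2.INTER_CUBIC))
cv2.imwrite("pics/c2.png",cv2.resize(s[65:295,210:370],None,fx=2.6*1,fy=2.6,interpolation=cv2.INTER_CUBIC))
for n,im in(("top",t),("side",s)):
    h=cv2.cvtColor(im,cv2.COLOR_BGR2HSV)
    m=cv2.inRange(h,(4,200,150),(13,255,255))
    k,l,st,c=cv2.connectedComponentsWithStats(m)
    print(n,[(c[i].round(1).tolist(),st[i].tolist()) for i in range(1,k) if 60<st[i,4]<700])
E
```

```text
top [([491.6, 186.8], [484, 180, 17, 16, 181])]
side [([251.0, 229.3], [241, 222, 21, 16, 252]), ([270.2, 270.0], [260, 261, 22, 19, 319]), ([283.4, 301.9], [272, 292, 24, 21, 385]), ([358.9, 312.9], [348, 302, 23, 22, 399]), ([361.7, 375.5], [349, 362, 26, 28, 554])]
```

View pics/c1.png

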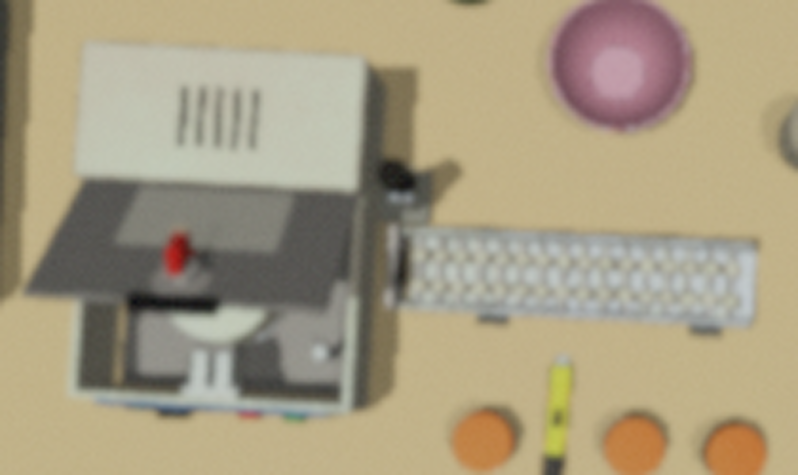

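View pics/c2.png

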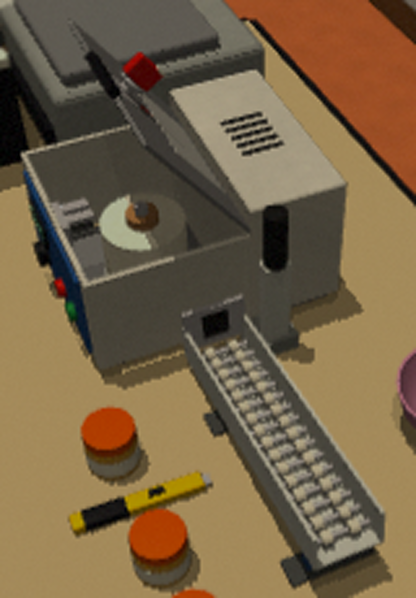

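The top crop shows the housing top corners at about (85,42), (368,58), (358,190) and (78,175). The cover's front edge runs from (28,293) to (330,305), and the stud top is at (177,250). The lane's stop is at about x=397 and its uphill end at x=752, with mid-rows 267 and 282. The side crop shows the wing broadside, roughly along the hinge line or tilted.

```bash
cat > h.py <<'E'
import numpy as np, cv2
from plant import robot, optics
from scipy.optimize import least_squares
M={n:optics.camera_model(n) for n in("top","side")}
def ray(n,u,v):
    m=M[n];K=m["camera_matrix"];x=np.array([(u-K[0,2])/K[0,0],(v-K[1,2])/K[1,1]]);s=x.copy()
    for _ in range(20): s=x/(1+m["k1"]*(s@s))
    R=m["view"][:3,:3];t=m["view"][:3,3]
    return -R.T@t,R.T@np.r_[s,1]
def at(n,u,v,z):
    o,d=ray(n,u,v);return o+d*(z-o[2])/d[2]
def px(n,P):
    m=M[n];p=m["view"][:3,:3]@np.asarray(P,float)+m["view"][:3,3];s=p[:2]/p[2]
    s=s*(1+m["k1"]*(s@s));K=m["camera_matrix"];return np.array([K[0,0]*s[0]+K[0,2],K[1,1]*s[1]+K[1,2]])
def tri(a,b):
    (o1,d1),(o2,d2)=ray("top",*a),ray("side",*b)
    s=np.linalg.lstsq(np.c_[d1,-d2],o2-o1,rcond=None)[0];p,q=o1+d1*s[0],o2+d2*s[1]
    return (p+q)/2,np.linalg.norm(p-q)
def blobs(n,im,lo,hi,a0=40,a1=900):
    m=cv2.inRange(cv2.cvtColor(im,cv2.COLOR_BGR2HSV),lo,hi)
    k,l,st,c=cv2.connectedComponentsWithStats(m)
    return [(*c[i].round(2),int(st[i,4])) for i in range(1,k) if a0<st[i,4]<a1]
E
cat > a.py <<'E'
from h import *
t=cv2.imread("pics/top0.png");s=cv2.imread("pics/side0.png")
C=lambda x,y:((x+.5)/3.8-.5+165,(y+.5)/3.8-.5+120)
S=lambda x,y:((x+.5)/2.6-.5+210,(y+.5)/2.6-.5+65)
# labeller fit: x,y,yaw
obs=[((.15,.12,.185),"top",C(85,42)),((.15,-.12,.185),"top",C(368,58)),((.035,-.12,.185),"top",C(358,190)),((.035,.12,.185),"top",C(78,175)),
((-.15,.12,.15),"top",C(70,394)),((-.15,-.12,.15),"top",C(350,409)),((.15,-.12,.185),"side",S(345,185)),((.035,-.12,.185),"side",S(248,235)),((-.15,.12,.15),"side",S(22,155)),((-.15,-.12,.15),"side",S(92,285))]
def T(p,P):
    c,s_=np.cos(p[2]),np.sin(p[2]);return np.array([p[0]+c*P[0]-s_*P[1],p[1]+s_*P[0]+c*P[1],P[2]])
f=lambda p:np.concatenate([px(n,T(p,P))-u for P,n,u in obs])
r=least_squares(f,[.6,.2,0],loss="soft_l1");p=r.x;print("lab",p,f(p).reshape(-1,2).round(1).tolist())
# lid angle: hinge at outline x_h (machine), front edge 182 mm
xh=.035 
def lidpt(a,d,y,o):  # d from hinge, o off inner face
    return T(p,(xh-d*np.cos(a)+o*np.sin(a)*-1*-1*0+o*np.sin(a),y,.151+d*np.sin(a)+o*np.cos(a)))
g=lambda a:np.concatenate([px("top",lidpt(a[0],.182,.118,.003))-C(28,293),px("top",lidpt(a[0],.182,-.118,.003))-C(330,305),px("top",lidpt(a[0],.155,0,.046))-C(177,246),px("side",lidpt(a[0],.155,0,.046))-S(146,68)])
r=least_squares(g,[.7]);print("lid",r.x,g(r.x).round(1))
for n,q in(("edge",(.168,.075,.006)),("stud",(.155,0,.036)),):
    print(n,lidpt(r.x[0],*q).round(4),"shut",lidpt(0,*q).round(4))
# lane
a=at("top",*C(397,267),.04+.02);b=at("top",*C(752,282),.084);print("lane",a,b,np.linalg.norm((a-b)[:2]))
for x,y,z in((752,239,.108),(752,326,.108),(400,227,.064),(396,306,.064),(755,282,.084)):print(at("top",*C(x,y),z).round(4))
print("tops",blobs("top",t,(5,120,120),(16,255,255),80,400))
for u,v,_ in blobs("top",t,(5,120,120),(16,255,255),80,400): print(at("top",u,v,.058).round(4))
print("side")
for u,v,_ in blobs("side",s,(4,200,150),(13,255,255)): print(at("side",u,v,.054).round(4))
E
python3 a.py
```

```text
lab [ 0.62332346  0.24312597 -0.03502621] [[-0.1, -0.9], [0.5, -0.8], [0.7, 0.5], [-1.1, -0.0], [-0.2, 0.6], [0.4, 1.2], [1.5, -0.4], [1.0, -8.6], [-0.5, -0.6], [-3.2, 1.1]]
lid [0.92660129] [-1.2  1.1 -0.   2.8  0.7 -1.5  1.6 -0.8]
edge [0.5649 0.3202 0.2889] shut [0.493  0.3227 0.157 ]
stud [0.594  0.2442 0.2966] shut [0.5034 0.2473 0.187 ]
lane [0.59932206 0.10333047 0.06      ] [ 0.59240203 -0.21389     0.084     ] 0.3172959439302364
[ 0.6287 -0.2109  0.108 ]
[ 0.5528 -0.2124  0.108 ]
[0.6351 0.1013 0.064 ]
[0.5641 0.1027 0.064 ]
[ 0.5925 -0.2165  0.084 ]
tops [(np.float64(492.5), np.float64(186.9), 326), (np.float64(387.92), np.float64(198.75), 212), (np.float64(421.89), np.float64(218.3), 217), (np.float64(291.86), np.float64(235.54), 207), (np.float64(331.67), np.float64(237.0), 207), (np.float64(358.16), np.float64(238.89), 212)]
[ 0.6288 -0.6654  0.058 ]
[ 0.5791 -0.3037  0.058 ]
[ 0.515  -0.4214  0.058 ]
[0.4458 0.0214 0.058 ]
[ 0.4442 -0.1141  0.058 ]
[ 0.4399 -0.2045  0.058 ]
side
[0.4437 0.0237 0.054 ]
[ 0.4421 -0.1135  0.054 ]
[ 0.4372 -0.2052  0.054 ]
[ 0.5791 -0.3061  0.054 ]
[ 0.5143 -0.4253  0.054 ]
```

Request:
apply_moves --pt "0.2 0 -0.5 0.26" --pt "0.2 0 -0.5 0.26" --pt "0.4 -0.2 -0.4 0" --pt "0.4 -0.2 -0.4 0" --pt "0.4 -0.2 0 0" --pt "0.4 -0.2 0 0" --pt "0.4 -0.2 0 0" --pt "0.4 -0.2 0 0" --claw 1

```text
time_s: 0.9
position: [0.4373, -0.5312, 0.3648]
eef_rot: [-3.141, 0.002, 0.0]
force: [0.1, -0.7, -0.1]
width: 0.358
grip_force: 0.0
```

Request:
apply_moves --pt "0.2 -0.45 0 0" --pt "0.2 -0.45 0 0" --pt "0.2 -0.45 0 0" --pt "0.2 -0.45 0 0" --pt "0.1 -0.45 0 0" --pt "0 -0.45 0 0" --pt "0 -0.45 0 0" --pt "0 -0.45 0 0"

```text
time_s: 1.7
position: [0.5259, -0.1706, 0.3648]
eef_rot: [-3.142, 0.002, 0.001]
force: [0.6, 0.9, 0.8]
width: 0.004
grip_force: 0.0
```

Request:
apply_moves --pt "0 -0.45 0 0" --pt "0 -0.45 0 0" --pt "0 -0.45 0 0" --pt "0 -0.45 0 0" --pt "0 -0.45 0 0" --pt "0 -0.45 0 0" --pt "0 -0.45 0 0" --pt "0 0 0 0"

```text
time_s: 2.5
position: [0.5255, 0.1489, 0.3647]
eef_rot: [-3.14, -0.01, 0.001]
force: [-0.5, -0.9, -0.3]
width: 0.002
grip_force: 0.0
```

Request:
apply_moves --pt "0.18 -0.43 0 0" --pt "0.17 -0.43 0 0" --pt "0.17 -0.43 0 0" --pt "0 -0.43 0 0" --pt "0 0 -0.0 0" --pt "0 0 0.2 0" --pt "0 0 0.2 0" --pt "0 0 0 0"

```text
time_s: 3.3
position: [0.5782, 0.3132, 0.3222]
eef_rot: [3.139, -0.002, -0.006]
force: [-0.4, 0.5, -0.3]
width: 0.007
grip_force: 0.0
```

Request:
apply_moves --pt "0 0 0.2 0" --pt "0 0 0.18 0" --pt "-0.07 0 0.06 0" --pt "-0.07 0 0.06 0" --pt "-0.07 0 0.07 0" --pt "-0.07 0 0.08 0"

```text
time_s: 3.9
position: [0.5504, 0.3148, 0.2606]
eef_rot: [-3.141, 0.002, -0.002]
force: [-0.7, 0.3, 1.0]
width: 0.003
grip_force: 0.5
```

Request:
apply_moves --pt "-0.05 0 0.08 0" --pt "-0.05 0 0.08 0" --pt "-0.05 0 0.09 0" --pt "-0.05 0 0.09 0" --pt "-0.04 0 0.1 0" --pt "-0.04 0 0.1 0" --pt "-0.03 0 0.1 0"

```text
time_s: 4.6
position: [0.5196, 0.3146, 0.1951]
eef_rot: [3.142, -0.002, -0.0]
force: [0.7, 0.5, 1.2]
width: 0.008
grip_force: 0.2
```

```bash
python3 - <<'E'
from h import *
a=optics.camera("top")[120:240,165:285];b=optics.camera("side")[60:180,210:330]
cv2.imwrite("pics/l1.png",cv2.resize(np.hstack([a,b]),None,fx=3.3,fy=3.3,interpolation=cv2.INTER_CUBIC));print(robot.sense()["position"],robot.sense()["force"])
E
```

```text
[0.51900499 0.31415314 0.19435367] [-0.80461729 -0.53077376  1.03987425]
```

View pics/l1.png

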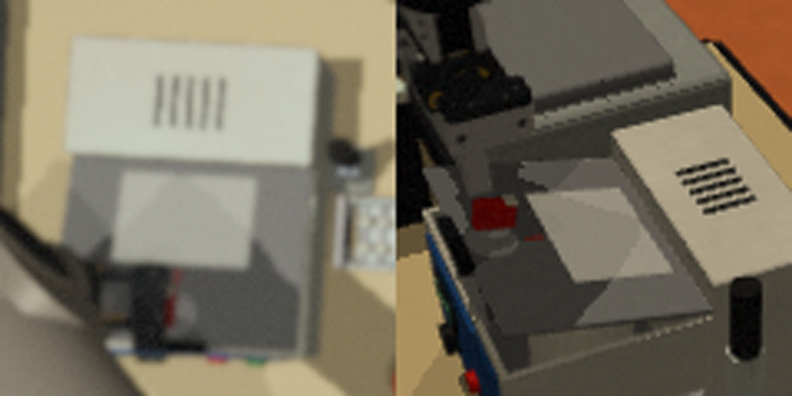

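The cover follows the fingers and is nearly shut. In the side half the stud's wing is at (495,213). I'll keep pressing.

Request:
apply_moves --pt "-0.04 0 0.1 0" --pt "-0.03 0 0.1 0" --pt "-0.02 0 0.08 0" --pt "-0.02 0 0.06 0" --pt "0 0 0.04 0" --pt "0 0 0.02 0" --pt "0 0 0 0"

```text
time_s: 5.4
position: [0.5087, 0.3146, 0.1571]
eef_rot: [3.141, -0.002, 0.0]
force: [-9.1, -5.5, 17.8]
width: 0.003
grip_force: 9.1
```

Request:
apply_moves --pt "0 0 -0.3 0" --pt "0 0 -0.4 0" --pt "0 0 -0.4 0" --pt "0 0.4 -0.3 0" --pt "0 0.45 0 0" --pt "0 0.45 0 0" --pt "0 0.45 0 0" --pt "0 0.45 0 0" --claw -0.4

```text
time_s: 6.2
position: [0.5086, 0.0928, 0.2963]
eef_rot: [-3.141, 0.002, -0.001]
force: [0.9, -0.3, 0.1]
width: 0.647
grip_force: 0.0
```

```bash
python3 - <<'E'
from h import *
A=optics.camera("top");B=optics.camera("side");cv2.imwrite("pics/t2.png",A);cv2.imwrite("pics/s2.png",B)
a=A[165:235,170:270];b=B[80:150,210:310]
cv2.imwrite("pics/l2.png",cv2.resize(np.hstack([a,b]),None,fx=4,fy=4,interpolation=cv2.INTER_CUBIC));print(robot.sense()["position"],robot.sense()["force"])
for lo,hi in(((0,150,60),(4,255,255)),((174,150,60),(180,255,255))):
  print(blobs("top",A,lo,hi,5),blobs("side",B,lo,hi,5))
P=(.5034,.2473,.187);print(px("top",P),px("side",P))
E
```

```text
[0.50906142 0.08831899 0.29621696] [0.59020283 1.54815031 0.04273479]
[(np.float64(392.24), np.float64(237.32), 38)] [(np.float64(236.7), np.float64(135.19), 99), (np.float64(250.83), np.float64(139.33), 6), (np.float64(384.45), np.float64(153.72), 29), (np.float64(232.53), np.float64(175.06), 17), (np.float64(309.32), np.float64(345.81), 178)]
[(np.float64(628.62), np.float64(191.77), 13), (np.float64(637.73), np.float64(193.73), 11), (np.float64(631.12), np.float64(197.53), 17), (np.float64(613.83), np.float64(201.17), 6), (np.float64(610.71), np.float64(205.0), 7), (np.float64(624.5), np.float64(203.33), 6), (np.float64(632.92), np.float64(205.42), 12), (np.float64(599.86), np.float64(207.14), 7), (np.float64(613.43), np.float64(207.57), 7), (np.float64(629.83), np.float64(208.83), 12), (np.float64(605.08), np.float64(211.46), 13), (np.float64(624.75), np.float64(210.38), 8), (np.float64(627.17), np.float64(219.33), 6)] []
[218.08185251 216.89093321] [237.35811097 134.73356508]
```

View pics/l2.png

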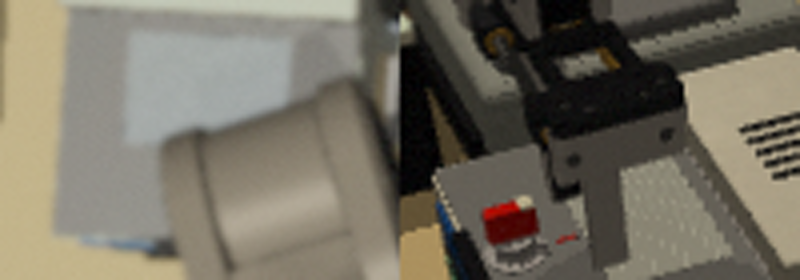

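The cover is shut and level. The stud's wing shows at (510,220) in the side crop with its white mark at the right end (525,203), so the wing lies along the machine's +x and the tool is already aligned.

Request:
apply_moves --pt "0 -0.4 0 0.07" --pt "-0.05 -0.4 0 0" --pt "0 -0.4 0 0" --pt "0 -0.37 0 0" --pt "0 0 0.3 0" --pt "0 0 0.3 0" --pt "0 0 0.3 0" --pt "0 0 0 0"

```text
time_s: 7.1
position: [0.5063, 0.2509, 0.2027]
eef_rot: [3.139, -0.056, -0.008]
force: [-0.6, -0.4, 0.9]
width: 0.7
grip_force: 0.0
```

```bash
python3 - <<'E'
from h import *
B=optics.camera("side")
cv2.imwrite("pics/l3.png",cv2.resize(B[90:180,190:290],None,fx=5,fy=5,interpolation=cv2.INTER_CUBIC));s=robot.sense();print(s["position"],s["force"],s["qpos"])
E
```

```text
[0.50724619 0.2515375  0.20514281] [0.50948494 0.31831168 0.62171121] [-0.16291071  0.29011178 -0.49324155  1.82650731  0.15450248  1.06568875
 -2.32080969]
```

View pics/l3.png

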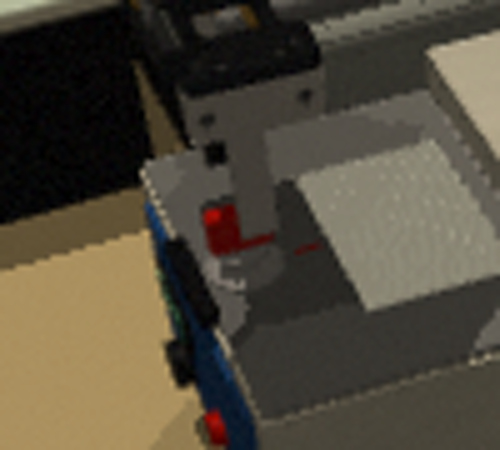

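Request:
apply_moves --pt "0 0.03 -0.3 0" --pt "-0.03 0 -0.3 0" --pt "0 0 0 -0.29" --pt "0 0 0 -0.29" --pt "0 0 0 -0.29" --pt "0 0 0 -0.29" --pt "0 0 0 -0.29" --pt "0 0 0 -0.29"

```text
time_s: 7.95
position: [0.5055, 0.2493, 0.2684]
eef_rot: [2.869, 1.28, 0.004]
force: [0.8, 0.1, 0.1]
width: 0.702
grip_force: 0.0
```

Request:
apply_moves --pt "0 0 0 -0.29" --pt "0 0 0 -0.29" --pt "0 0 0 -0.29" --pt "0 0 0 -0.29" --pt "0 0 0 -0.29" --pt "0 0 0 -0.29" --pt "0 0 0 -0.29" --pt "0 0 0 -0.29"

```text
time_s: 8.75
position: [0.5056, 0.2492, 0.2683]
eef_rot: [1.697, 2.642, 0.003]
force: [0.0, -0.1, -0.6]
width: 0.703
grip_force: 0.0
```

Request:
apply_moves --pt "0 0 0 -0.29" --pt "0 0 0 -0.29" --pt "0 0 0 -0.29" --pt "0 0 0 -0.29" --pt "0 0 0 -0.29" --pt "0 0 0 -0.29" --pt "0 0 0 -0.29" --pt "0 0 0 0"

```text
time_s: 9.55
position: [0.5055, 0.249, 0.2678]
eef_rot: [0.205, 3.133, 0.001]
force: [-0.6, -0.0, 1.2]
width: 0.697
grip_force: 0.0
```

```bash
cat >> h.py <<'E'
from scipy.spatial.transform import Rotation as Ro
def st():
    s=robot.sense();R=Ro.from_rotvec(s["eef_rot"]).as_matrix()
    print("t",s["time_s"],"pos",s["position"].round(4),"yaw",round(np.arctan2(R[1,0],R[0,0]),3),"q",s["qpos"].round(2),"F",s["force"].round(1),"w",round(s["width"],3),round(s["grip_force"],1))
    return s["position"],R
def go(x,y,z):
    p,R=st();print("delta(0.1m)",(R.T@(np.array([x,y,z])-p)*10).round(2))
E
python3 -c "
from h import *;go(.5034,.2473,.174)"
```

```text
t 9.55 pos [0.5055 0.249  0.2678] yaw 3.011 q [ 0.23  0.33 -0.99  1.74  0.29  1.23  0.61] F [-0.6 -0.   1.2] w 0.697 0.0
delta(0.1m) [ 0.02 -0.02  0.94]
```

Request:
apply_moves --pt "0.02 -0.02 0 -0.19" --pt "0 0 0.3 0" --pt "0 0 0.3 0" --pt "0 0 0.2 0" --pt "0 0 0.13 0" --pt "0 0 0 0" --pt "0 0 0 0"

```text
time_s: 10.25
position: [0.5031, 0.2475, 0.1742]
eef_rot: [0.062, 3.14, 0.001]
force: [-0.4, -0.1, 0.2]
width: 0.699
grip_force: 0.0
```

```bash
python3 -c "
from h import *;go(.5034,.2473,.174)"
```

```text
t 10.25 pos [0.5031 0.2475 0.1742] yaw 3.102 q [ 0.19  0.42 -0.96  1.85  0.39  1.07  0.61] F [-0.4 -0.1  0.2] w 0.699 0.0
delta(0.1m) [-0. -0.  0.]
```

Request:
apply_moves --pt "0 0 0 0" --pt "0 0 0 0" --pt "0 0 0 0" --pt "0 0 0 0" --pt "0 0 0 0" --pt "0 0 0 0" --claw 1

```text
time_s: 10.85
position: [0.5026, 0.247, 0.173]
eef_rot: [-0.06, -3.141, -0.0]
force: [-0.2, -0.3, 0.1]
width: 0.227
grip_force: 0.0
```

Request:
apply_moves --pt "0 0 0.03 0" --pt "0 0 0.03 0" --pt "0 0 0.025 0" --pt "0 0 0 0" --pt "0 0 0 0"

```text
time_s: 11.35
position: [0.5029, 0.2495, 0.1654]
eef_rot: [0.057, 3.139, 0.005]
force: [-1.2, 8.3, 8.7]
width: 0.124
grip_force: 30.5
```

Request:
apply_moves --pt "0 0.02 0.015 0" --pt "0 0.01 0 0" --pt "0 0 0 0"

```text
time_s: 11.65
position: [0.503, 0.2498, 0.1633]
eef_rot: [0.06, 3.141, -0.001]
force: [-2.4, -4.0, 10.0]
width: 0.125
grip_force: 30.5
```

Request:
apply_moves --pt "0 -0.01 0 0.25" --pt "0 0 0 0.25" --pt "0 0 0 0.25" --pt "0 0 0 0.25" --pt "0 0 0 0.25" --pt "0 0 0 0.25"

```text
time_s: 12.25
position: [0.5028, 0.2494, 0.1635]
eef_rot: [1.213, 2.898, 0.001]
force: [-1.9, -0.6, 9.5]
width: 0.126
grip_force: 30.5
```

```bash
python3 -c "
from h import *;st();print(robot.sense()['torque'])"
```

```text
t 12.25 pos [0.5028 0.2494 0.1635] yaw 2.349 q [ 0.06  0.38 -0.79  1.87  0.32  1.02 -0.08] F [-1.9 -0.6  9.5] w 0.126 30.5
[-0.34366626  0.60156637  0.09135543]
```

Request:
apply_moves --pt "0 0 0 0.25" --pt "0 0 0 0.25" --pt "0 0 0 0.25" --pt "0 0 0 0.25" --pt "0 0 0 0.25" --pt "0 0 0 0.2" --pt "0 0 0 0.06" --pt "0 0 0 0"

```text
time_s: 13.05
position: [0.5024, 0.2492, 0.1634]
eef_rot: [2.191, 2.251, -0.001]
force: [-4.0, -2.0, 9.0]
width: 0.127
grip_force: 30.5
```

```bash
python3 -c "
from h import *;st();print(robot.sense()['torque'])"
```

```text
t 13.05 pos [0.5024 0.2492 0.1634] yaw 1.598 q [-0.05  0.35 -0.64  1.88  0.24  0.99 -0.77] F [-4. -2.  9.] w 0.127 30.5
[-0.57875457  0.94976797 -0.00184877]
```

Request:
apply_moves --pt "0 0 0 0.08" --pt "0 0 0 0"

```text
time_s: 13.25
position: [0.5024, 0.2493, 0.1633]
eef_rot: [2.236, 2.207, -0.0]
force: [-4.3, -2.1, 10.6]
width: 0.125
grip_force: 30.4
```

Request:
apply_moves --pt "0 0 0 0" --pt "0 0 0 0" --pt "0 0 0 0" --pt "0 0 0 0" --pt "0 0 -0.1 0" --pt "0 0 -0.3 0" --pt "0 0 -0.4 0" --pt "0 0 -0.4 0" --claw -0.2

```text
time_s: 14.05
position: [0.502, 0.2491, 0.2847]
eef_rot: [-2.234, -2.208, 0.001]
force: [0.8, 0.4, 0.5]
width: 0.601
grip_force: 0.0
```

Request:
apply_moves --pt "0.45 0 0 0" --pt "0.45 0 0 0" --pt "0.45 0 0 0" --pt "0.45 0 0 0" --pt "0.45 0 0 0" --pt "0.45 0 0 0" --pt "0.45 0 0 0" --pt "0 0 0 0" --claw -1

```text
time_s: 14.85
position: [0.5029, 0.5695, 0.2816]
eef_rot: [-2.226, -2.212, 0.003]
force: [-1.3, -0.6, -1.2]
width: 1.002
grip_force: 0.0
```

```bash
python3 - <<'E'
from h import *
A=optics.camera("top");B=optics.camera("side");cv2.imwrite("pics/t4.png",A);cv2.imwrite("pics/s4.png",B)
cv2.imwrite("pics/l4.png",cv2.resize(np.hstack([A[165:240,180:260],B[95:170,195:275]]),None,fx=5,fy=5,interpolation=cv2.INTER_CUBIC));st()
for t in(0,.003,.0055,.009):print(px("side",(.5034,.2493,.198-t)),px("top",(.5034,.2493,.198-t)))
print(blobs("side",B,(0,150,60),(4,255,255),20), blobs("top",A,(0,120,60),(6,255,255),15,60))
for u,v,_ in blobs("top",A,(5,120,120),(16,255,255),80,400): print(at("top",u,v,.058).round(4))
E
```

```text
t 14.95 pos [0.5054 0.5649 0.2825] yaw 1.561 q [-0.53  0.6  -0.66  1.26  0.36  1.4  -1.17] F [-0.1 -0.7 -0.4] w 1.002 0.0
[236.54159243 131.15766345] [216.68297223 216.87010644]
[236.70019428 132.02457487] [216.89249092 216.87134742]
[236.83185169 132.74415208] [217.06643313 216.87237727]
[237.01539672 133.74723644] [217.3089554  216.87381254]
[(np.float64(237.07), np.float64(135.65), 57), (np.float64(384.47), np.float64(154.13), 30), (np.float64(309.4), np.float64(345.82), 179)] [(np.float64(215.0), np.float64(216.89), 19), (np.float64(392.51), np.float64(237.29), 49)]
[ 0.6286 -0.6653  0.058 ]
[ 0.5792 -0.3036  0.058 ]
[ 0.515  -0.4211  0.058 ]
[0.4444 0.0224 0.058 ]
[ 0.4442 -0.114   0.058 ]
[ 0.4399 -0.2045  0.058 ]
```

View pics/l4.png

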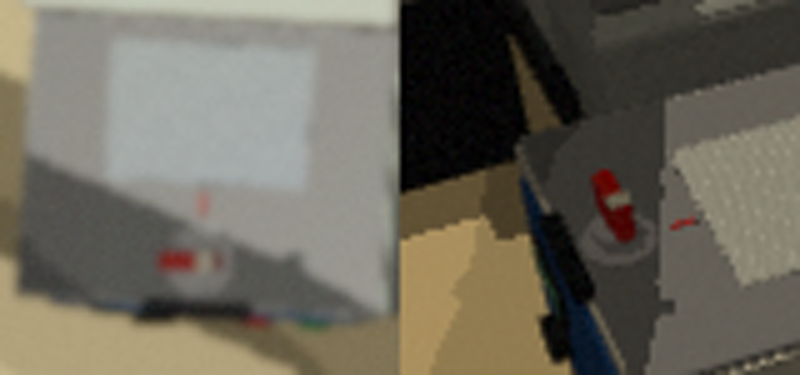

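The wing now lies along the machine's y. In the top crop it spans (160–222,262) with the mark on its right side, so the stud has made its quarter turn. Next are the jars, starting with the one beside the machine at (.445,.0225).

Request:
apply_moves --pt "-0.45 0 0 0.04" --pt "-0.45 0 0 0" --pt "-0.45 0 0 0" --pt "-0.45 0 0 0" --pt "-0.45 0 0 0" --pt "-0.45 0 0 0" --pt "-0.45 0 0 0" --pt "-0.45 -0.1 0 0"

```text
time_s: 15.75
position: [0.486, 0.2008, 0.2834]
eef_rot: [2.26, 2.181, 0.0]
force: [0.4, -0.3, -0.5]
width: 1.002
grip_force: 0.0
```

Request:
apply_moves --pt "-0.45 -0.1 0 0" --pt "-0.45 -0.1 0 0" --pt "-0.45 -0.1 0 0" --pt "-0.4 -0.1 0 0" --pt "0 -0.1 0 0" --pt "0 0 0.2 0" --pt "0 0 0.4 0" --pt "0 0 0 0"

```text
time_s: 16.55
position: [0.4275, 0.0301, 0.2203]
eef_rot: [-2.256, -2.182, 0.006]
force: [-0.8, -0.9, 0.7]
width: 0.997
grip_force: 0.0
```

```bash
python3 -c "
from h import *;go(.445,.0225,.026)"
```

```text
t 16.55 pos [0.4275 0.0301 0.2203] yaw 1.537 q [ 0.32  0.03 -0.54  2.08  0.02  1.04 -0.27] F [-0.8 -0.9  0.7] w 0.997 0.0
delta(0.1m) [-0.07  0.19  1.94]
```

Request:
apply_moves --pt "-0.07 0.19 0.3 0" --pt "0 0 0.4 0" --pt "0 0 0.4 0" --pt "0 0 0.4 0" --pt "0 0 0.3 0" --pt "0 0 0.1 0" --pt "0 0 0 0"

```text
time_s: 17.25
position: [0.4491, 0.0234, 0.0333]
eef_rot: [-2.257, -2.185, 0.002]
force: [0.3, 0.1, 1.2]
width: 1.001
grip_force: 0.0
```

```bash
python3 -c "
from h import *;go(.445,.0225,.026)"
```

```text
t 17.25 pos [0.4491 0.0234 0.0333] yaw 1.538 q [ 0.22  0.35 -0.48  2.22  0.28  0.63 -0.49] F [0.3 0.1 1.2] w 1.001 0.0
delta(0.1m) [-0.01 -0.04  0.07]
```

Request:
apply_moves --pt "0 -0.04 0.07 0" --pt "0 0 0 0" --pt "0 0 0 0"

```text
time_s: 17.55
position: [0.4455, 0.0237, 0.027]
eef_rot: [2.256, 2.185, 0.001]
force: [0.1, -0.2, 0.4]
width: 0.999
grip_force: 0.0
```

Request:
apply_moves --pt "0 0 0 0" --pt "0 0 0 0" --pt "0 0 0 0" --pt "0 0 0 0" --pt "0 0 0 0" --pt "0 0 0 0" --claw 1

```text
time_s: 18.15
position: [0.4449, 0.0238, 0.026]
eef_rot: [-2.257, -2.185, 0.0]
force: [-2.0, -0.3, 1.2]
width: 0.594
grip_force: 30.0
```

Request:
apply_moves --pt "0 0 -0.15 0" --pt "0 0 -0.4 0" --pt "0 0 -0.4 0" --pt "0 0 -0.4 0" --pt "-0.2 0.2 -0.2 0" --pt "-0.4 0.3 0 0" --pt "-0.4 0.3 0 0" --pt "0 0 0 0"

```text
time_s: 18.95
position: [0.524, -0.0843, 0.1806]
eef_rot: [2.263, 2.178, -0.0]
force: [0.3, 0.2, -2.4]
width: 0.593
grip_force: 30.0
```

```bash
python3 -c "
from h import *;go(.592,-.172,.125)"
```

```text
t 18.95 pos [ 0.524  -0.0843  0.1806] yaw 1.532 q [ 0.43  0.25 -0.46  1.93  0.13  0.99 -0.12] F [ 0.3  0.2 -2.4] w 0.593 30.0
delta(0.1m) [-0.85  0.71  0.56]
```

Request:
apply_moves --pt "-0.3 0.3 0 0" --pt "-0.3 0.25 0 0" --pt "-0.25 0.16 0 0" --pt "0 0 0.2 0" --pt "0 0 0.1 0" --pt "0 0 0 0" --pt "0 0 0 0"

```text
time_s: 19.65
position: [0.5899, -0.1652, 0.1512]
eef_rot: [-2.255, -2.186, 0.0]
force: [0.8, -0.7, -2.4]
width: 0.591
grip_force: 30.0
```

```bash
python3 - <<'E'
from h import *
A=optics.camera("top");B=optics.camera("side")
cv2.imwrite("pics/l5.png",cv2.resize(np.hstack([A[160:230,290:380],B[200:300,270:370][:70]]) if 0 else B[185:305,265:385],None,fx=4,fy=4,interpolation=cv2.INTER_CUBIC));go(.592,-.172,.112)
E
```

```text
t 19.75 pos [ 0.5903 -0.1655  0.1519] yaw 1.539 q [ 0.48  0.41 -0.4   1.78  0.19  0.99 -0.02] F [ 0.3  0.9 -0.9] w 0.594 30.0
delta(0.1m) [-0.06  0.02  0.4 ]
```

View pics/l5.png

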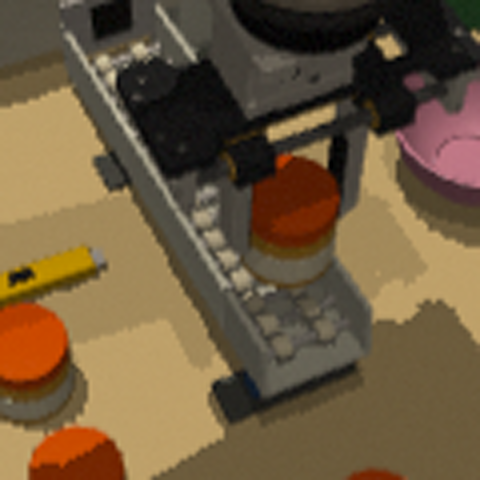

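The jar hangs over the uphill end of the lane, between the rails. I'll lower it with the force watched.

Request:
apply_moves --pt "-0.06 0.02 0.1 0" --pt "0 0 0.1 0" --pt "0 0 0.08 0" --pt "0 0 0.05 0" --pt "0 0 0 0" --pt "0 0 0 0"

```text
time_s: 20.35
position: [0.5919, -0.1719, 0.118]
eef_rot: [-2.256, -2.186, -0.0]
force: [-0.8, -0.3, -0.9]
width: 0.59
grip_force: 30.0
```

```bash
python3 -c "
from h import *;go(.592,-.172,.112)"
```

```text
t 20.35 pos [ 0.5919 -0.1719  0.118 ] yaw 1.539 q [ 0.48  0.45 -0.39  1.8   0.21  0.93 -0.03] F [-0.8 -0.3 -0.9] w 0.59 30.0
delta(0.1m) [-0.    0.    0.06]
```

Request:
apply_moves --pt "0 0 0.04 0" --pt "0 0 0.03 0" --pt "0 0 0 0"

```text
time_s: 20.65
position: [0.5916, -0.172, 0.1106]
eef_rot: [-2.256, -2.185, 0.0]
force: [0.5, 0.1, -1.6]
width: 0.592
grip_force: 30.0
```

Request:
apply_moves --pt "0 0 0.02 0" --pt "0 0 0.01 0" --pt "0 0 0 0"

```text
time_s: 20.95
position: [0.5918, -0.172, 0.1079]
eef_rot: [-2.257, -2.185, 0.0]
force: [-0.3, -0.2, -2.6]
width: 0.591
grip_force: 30.0
```

Request:
apply_moves --pt "0 0 0 0" --pt "0 0 0 0" --pt "0 0 0 0" --pt "0 0 0 0" --pt "0 0 0 0" --pt "0 0 -0.2 0" --pt "0 0 -0.4 0" --pt "0 0 -0.4 0" --claw -1

```text
time_s: 21.75
position: [0.5914, -0.1718, 0.2088]
eef_rot: [-2.256, -2.185, 0.001]
force: [0.2, -0.1, 0.9]
width: 1.004
grip_force: 0.0
```

Request:
apply_moves --pt "0 -0.3 0 0" --pt "0.3 -0.4 0 0" --pt "0.3 -0.4 0 0" --pt "0 -0.4 0 0" --pt "0 0 0 0" --pt "0 0 0 0" --pt "0 0 0 0" --pt "0 0 0 0"

```text
time_s: 22.55
position: [0.4447, -0.1073, 0.2079]
eef_rot: [-2.257, -2.185, -0.001]
force: [0.5, -0.4, 0.0]
width: 0.994
grip_force: 0.0
```

```bash
cat > jars.py <<'E'
from h import *
import sys
A=optics.camera("top");B=optics.camera("side")
print("top")
for u,v,a in blobs("top",A,(5,120,80),(16,255,255),40,400): print((u,v),a,at("top",u,v,.058).round(4),"lane",at("top",u,v,.105).round(3))
print("side")
for u,v,a in blobs("side",B,(3,190,90),(14,255,255),60): print((u,v),a,at("side",u,v,.054).round(4),"lane",at("side",u,v,.1).round(3))
if len(sys.argv)>1: cv2.imwrite("pics/"+sys.argv[1],B)
go(.4442,-.114,.026)
E
python3 jars.py s6.png
```

```text
top
(np.float64(491.83), np.float64(186.97)) 349 [ 0.6285 -0.6631  0.058 ] lane [ 0.625 -0.645  0.105]
(np.float64(294.99), np.float64(189.89)) 210 [0.6016 0.015  0.058 ] lane [0.599 0.013 0.105]
(np.float64(387.93), np.float64(198.72)) 212 [ 0.5792 -0.3037  0.058 ] lane [ 0.577 -0.297  0.105]
(np.float64(421.75), np.float64(218.3)) 218 [ 0.515  -0.4209  0.058 ] lane [ 0.515 -0.41   0.105]
(np.float64(363.64), np.float64(239.5)) 56 [ 0.4382 -0.2232  0.058 ] lane [ 0.44  -0.219  0.105]
side
(np.float64(133.51), np.float64(98.22)) 103 [0.2678 0.7773 0.054 ] lane [0.271 0.7   0.1  ]
(np.float64(7.0), np.float64(132.15)) 504 [-0.1452  0.7632  0.054 ] lane [-0.119  0.686  0.1  ]
(np.float64(305.88), np.float64(200.14)) 184 [0.6188 0.0524 0.054 ] lane [0.602 0.016 0.1  ]
(np.float64(270.11), np.float64(270.18)) 345 [ 0.4416 -0.1139  0.054 ] lane [ 0.435 -0.141  0.1  ]
(np.float64(283.49), np.float64(302.31)) 412 [ 0.4368 -0.2062  0.054 ] lane [ 0.43  -0.228  0.1  ]
(np.float64(358.66), np.float64(313.58)) 438 [ 0.5777 -0.3071  0.054 ] lane [ 0.563 -0.323  0.1  ]
(np.float64(361.37), np.float64(375.95)) 590 [ 0.5134 -0.4258  0.054 ] lane [ 0.502 -0.435  0.1  ]
t 22.65 pos [ 0.4444 -0.1072  0.2077] yaw 1.539 q [ 0.54  0.09 -0.46  2.05  0.05  1.01  0.02] F [ 0.3  0.6 -0.7] w 1.003 0.0
delta(0.1m) [-0.07  0.    1.82]
```

View pics/s6.png

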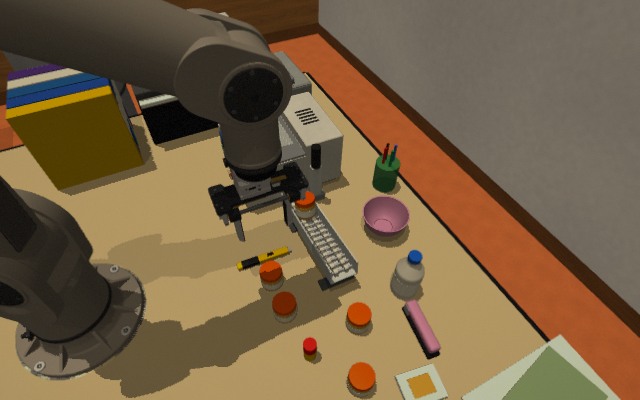

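The first jar stands upright in the lane, at (305,203) in the side picture, and is rolling down. The next jar is at (270,272).

Request:
apply_moves --pt "-0.07 0 0.3 0" --pt "0 0 0.45 0" --pt "0 0 0.45 0" --pt "0 0 0.4 0" --pt "0 0 0.22 0" --pt "0 0 0 0" --pt "0 0 0 0"

```text
time_s: 23.35
position: [0.444, -0.114, 0.0262]
eef_rot: [-2.256, -2.185, 0.0]
force: [0.2, -0.5, 0.8]
width: 1.001
grip_force: 0.0
```

Request:
apply_moves --pt "0 0 0 0" --pt "0 0 0 0" --pt "0 0 0 0" --pt "0 0 0 0" --pt "0 0 0 0" --pt "0 0 0 0" --claw 1

```text
time_s: 23.95
position: [0.4435, -0.1143, 0.0262]
eef_rot: [2.257, 2.185, -0.0]
force: [-2.4, 0.2, 6.9]
width: 0.592
grip_force: 30.0
```

Request:
apply_moves --pt "0 0 -0.15 0" --pt "0 0 -0.4 0" --pt "0 0 -0.4 0" --pt "0 0 -0.3 0" --pt "-0.1 0.4 0 0" --pt "-0.2 0.4 0 0" --pt "-0.2 0.4 0 0" --pt "0 0 0 0"

```text
time_s: 24.75
position: [0.5654, -0.1705, 0.1502]
eef_rot: [2.259, 2.183, 0.002]
force: [0.4, 0.4, -2.1]
width: 0.596
grip_force: 30.0
```

```bash
python3 -c "
from h import *;go(.592,-.172,.108)"
```

```text
t 24.75 pos [ 0.5654 -0.1705  0.1502] yaw 1.537 q [ 0.52  0.38 -0.42  1.83  0.18  0.97 -0.01] F [ 0.4  0.4 -2.1] w 0.596 30.0
delta(0.1m) [-0.01  0.27  0.42]
```

Request:
apply_moves --pt "-0.01 0.24 0 0" --pt "0 0 0 0" --pt "0 0 0 0"

```text
time_s: 25.05
position: [0.5855, -0.1695, 0.1505]
eef_rot: [-2.256, -2.185, 0.001]
force: [-0.1, -0.1, -2.4]
width: 0.591
grip_force: 30.0
```

```bash
python3 -c "
from h import *;go(.592,-.172,.108)"
```

```text
t 25.05 pos [ 0.5855 -0.1695  0.1505] yaw 1.539 q [ 0.5   0.41 -0.42  1.79  0.19  0.99 -0.02] F [-0.1 -0.1 -2.4] w 0.591 30.0
delta(0.1m) [-0.02  0.07  0.42]
```

Request:
apply_moves --pt "-0.02 0.065 0 0" --pt "0 0 0.12 0" --pt "0 0 0.12 0" --pt "0 0 0.08 0" --pt "0 0 0.06 0" --pt "0 0 0.04 0" --pt "0 0 0 0" --pt "0 0 0 0"

```text
time_s: 25.85
position: [0.5925, -0.172, 0.1092]
eef_rot: [2.257, 2.185, 0.0]
force: [-0.3, 0.6, -0.4]
width: 0.593
grip_force: 30.0
```

Request:
apply_moves --pt "0 0 0.01 0" --pt "0 0 0 0" --pt "0 0 0 0" --pt "0 0 0 0" --pt "0 0 0 0" --pt "0 0 -0.2 0" --pt "0 0 -0.4 0" --pt "0 0 -0.4 0" --claw -1

```text
time_s: 26.65
position: [0.5918, -0.1718, 0.2088]
eef_rot: [-2.255, -2.185, 0.001]
force: [0.6, -0.2, -0.0]
width: 0.996
grip_force: 0.0
```

Request:
apply_moves --pt "0 -0.3 0 0" --pt "-0.2 -0.4 0 0" --pt "-0.17 -0.4 0 0" --pt "0 -0.4 0 0" --pt "0 0 0 0" --pt "0 0 0 0" --pt "0 0 0 0" --pt "0 0 0 0"

```text
time_s: 27.45
position: [0.4422, -0.2039, 0.2079]
eef_rot: [-2.256, -2.187, -0.001]
force: [0.2, 0.9, 1.0]
width: 0.996
grip_force: 0.0
```

```bash
sed -i 's/^go.*/go(.4399,-.2045,.026)/' jars.py; python3 jars.py s7.png
```

```text
top
(np.float64(491.75), np.float64(186.99)) 349 [ 0.6284 -0.6628  0.058 ] lane [ 0.625 -0.645  0.105]
(np.float64(387.94), np.float64(199.17)) 223 [ 0.5777 -0.3038  0.058 ] lane [ 0.576 -0.297  0.105]
(np.float64(421.79), np.float64(218.35)) 216 [ 0.5148 -0.421   0.058 ] lane [ 0.515 -0.411  0.105]
side
(np.float64(6.99), np.float64(132.1)) 512 [-0.1452  0.7635  0.054 ] lane [-0.119  0.687  0.1  ]
(np.float64(283.49), np.float64(302.32)) 414 [ 0.4368 -0.2063  0.054 ] lane [ 0.43  -0.228  0.1  ]
(np.float64(358.97), np.float64(313.47)) 430 [ 0.5784 -0.3072  0.054 ] lane [ 0.564 -0.323  0.1  ]
(np.float64(361.35), np.float64(375.96)) 591 [ 0.5133 -0.4258  0.054 ] lane [ 0.502 -0.435  0.1  ]
t 27.55 pos [ 0.4419 -0.2039  0.2078] yaw 1.54 q [ 0.69  0.14 -0.42  1.99  0.07  1.02  0.2 ] F [-0.8 -0.  -0.4] w 0.998 0.0
delta(0.1m) [-0.01 -0.02  1.82]
```

Request:
apply_moves --pt "-0.01 -0.02 0.3 0" --pt "0 0 0.45 0" --pt "0 0 0.45 0" --pt "0 0 0.4 0" --pt "0 0 0.22 0" --pt "0 0 0 0" --pt "0 0 0 0"

```text
time_s: 28.25
position: [0.4396, -0.2048, 0.0263]
eef_rot: [-2.256, -2.186, -0.0]
force: [1.2, -0.3, 0.4]
width: 1.007
grip_force: 0.0
```

Request:
apply_moves --pt "0 0 0 0" --pt "0 0 0 0" --pt "0 0 0 0" --pt "0 0 0 0" --pt "0 0 0 0" --pt "0 0 0 0" --claw 1

```text
time_s: 28.85
position: [0.4391, -0.2053, 0.0262]
eef_rot: [2.257, 2.185, -0.0]
force: [-2.2, -0.5, 6.4]
width: 0.592
grip_force: 30.0
```

Request:
apply_moves --pt "0 0 -0.15 0" --pt "0 0 -0.4 0" --pt "0 0 -0.4 0" --pt "0 0 -0.3 0" --pt "0.17 0.4 0 0" --pt "0.1 0.4 0 0" --pt "0 0.4 0 0" --pt "0 0.3 0 0"

```text
time_s: 29.65
position: [0.5921, -0.1824, 0.1509]
eef_rot: [2.256, 2.186, 0.001]
force: [0.4, -0.1, -1.5]
width: 0.591
grip_force: 30.0
```

Request:
apply_moves --pt "0 0 0 0" --pt "0 0 0 0"

```text
time_s: 29.85
position: [0.5898, -0.1826, 0.1502]
eef_rot: [-2.255, -2.185, 0.0]
force: [0.7, -0.5, -2.0]
width: 0.592
grip_force: 30.0
```

```bash
python3 -c "
from h import *;go(.592,-.172,.108)
B=optics.camera('side');cv2.imwrite('pics/s8.png',cv2.resize(B[170:310,260:400],None,fx=3.5,fy=3.5))"
```

```text
t 29.85 pos [ 0.5898 -0.1826  0.1502] yaw 1.539 q [ 0.53  0.42 -0.43  1.77  0.2   1.   -0.01] F [ 0.7 -0.5 -2. ] w 0.592 30.0
delta(0.1m) [0.11 0.02 0.42]
```

View pics/s8.png

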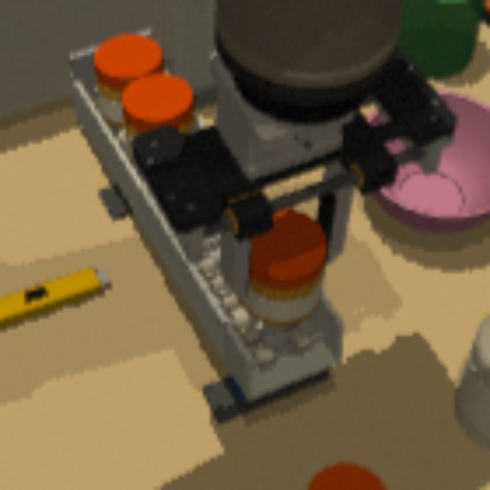

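Two jars are queued at the stop, at (128,65) and (158,105) in the crop. The third hangs over the drop point.

Request:
apply_moves --pt "0.11 0.02 0 0" --pt "0 0 0.12 0" --pt "0 0 0.12 0" --pt "0 0 0.08 0" --pt "0 0 0.06 0" --pt "0 0 0.04 0" --pt "0 0 0 0" --pt "0 0 0 0"

```text
time_s: 30.7
position: [0.5925, -0.1721, 0.1091]
eef_rot: [2.257, 2.185, 0.0]
force: [0.0, -1.3, -0.6]
width: 0.59
grip_force: 30.0
```

Request:
apply_moves --pt "0 0 0 0" --pt "0 0 0 0" --pt "0 0 0 0" --pt "0 0 0 0" --pt "0 0 0 0" --pt "0 0 -0.2 0" --pt "0 0 -0.4 0" --pt "0 0 -0.4 0" --claw -1

```text
time_s: 31.5
position: [0.5919, -0.1718, 0.2098]
eef_rot: [-2.255, -2.185, 0.001]
force: [0.3, -1.2, 0.6]
width: 1.004
grip_force: 0.0
```

```bash
sed -i 's/^go.*/go(.515,-.421,.026)/' jars.py; python3 jars.py s9.png; python3 - <<'E'
from h import *
B=optics.camera("top")
for n,im in(("top",B),("side",cv2.imread("pics/s9.png"))):
    print(n,blobs(n,im,(100,150,90),(125,255,255),10,200))
    print(blobs(n,im,(140,50,100),(174,200,255),60,3000))
E
```

```text
top
(np.float64(491.91), np.float64(186.99)) 349 [ 0.6284 -0.6634  0.058 ] lane [ 0.625 -0.646  0.105]
(np.float64(326.35), np.float64(191.17)) 206 [ 0.5999 -0.0923  0.058 ] lane [ 0.597 -0.092  0.105]
(np.float64(393.51), np.float64(199.0)) 49 [ 0.5787 -0.3229  0.058 ] lane [ 0.577 -0.315  0.105]
(np.float64(421.75), np.float64(218.3)) 218 [ 0.515  -0.4209  0.058 ] lane [ 0.515 -0.41   0.105]
(np.float64(567.66), np.float64(322.95)) 96 [ 0.1669 -0.9324  0.058 ] lane [ 0.177 -0.907  0.105]
side
(np.float64(131.96), np.float64(93.78)) 136 [0.2675 0.8092 0.054 ] lane [0.27 0.73 0.1 ]
(np.float64(9.2), np.float64(124.92)) 173 [-0.1393  0.8033  0.054 ] lane [-0.113  0.724  0.1  ]
(np.float64(295.26), np.float64(193.24)) 237 [0.6028 0.0896 0.054 ] lane [0.587 0.051 0.1  ]
(np.float64(327.21), np.float64(222.33)) 105 [ 0.6358 -0.0446  0.054 ] lane [ 0.618 -0.076  0.1  ]
(np.float64(358.94), np.float64(313.81)) 451 [ 0.578  -0.3079  0.054 ] lane [ 0.563 -0.324  0.1  ]
(np.float64(361.35), np.float64(375.96)) 591 [ 0.5133 -0.4258  0.054 ] lane [ 0.502 -0.435  0.1  ]
t 31.6 pos [ 0.5949 -0.1723  0.2145] yaw 1.539 q [ 0.52  0.36 -0.44  1.71  0.17  1.11  0.  ] F [ 0.7 -0.3 -0.6] w 1.001 0.0
delta(0.1m) [-2.51 -0.73  1.88]
top [(np.float64(384.13), np.float64(150.87), 39)]
[(np.float64(327.81), np.float64(135.66), 829), (np.float64(412.13), np.float64(165.49), 169), (np.float64(54.29), np.float64(370.71), 108)]
side [(np.float64(235.73), np.float64(165.93), 15), (np.float64(415.0), np.float64(255.59), 116)]
[(np.float64(387.21), np.float64(214.67), 888), (np.float64(423.31), np.float64(326.47), 299)]
```

Request:
apply_moves --pt "-0.4 -0.1 0 0" --pt "-0.4 -0.15 0 0" --pt "-0.4 -0.15 0 0" --pt "-0.4 -0.15 0 0" --pt "-0.4 -0.15 0 0" --pt "-0.4 -0.03 0 0" --pt "-0.1 0 0 0" --pt "0 0 0.4 0"

```text
time_s: 32.45
position: [0.5126, -0.4231, 0.1718]
eef_rot: [2.256, 2.177, 0.001]
force: [1.5, -0.5, -0.8]
width: 0.997
grip_force: 0.0
```

Request:
apply_moves --pt "0 0 0.3 0" --pt "0 0 0.2 0" --pt "0 0 0 0" --pt "0 0 0 0"

```text
time_s: 32.85
position: [0.5116, -0.419, 0.1189]
eef_rot: [-2.255, -2.185, -0.0]
force: [0.4, 0.1, 0.8]
width: 1.001
grip_force: 0.0
```

```bash
python3 jars.py; python3 -c "
from h import *;print(at('top',384.1,150.9,.145),tri((384.1,150.9),(415,255.6)),at('top',412.1,165.5,.035))"
```

```text
top
(np.float64(491.69), np.float64(186.95)) 351 [ 0.6285 -0.6626  0.058 ] lane [ 0.625 -0.645  0.105]
(np.float64(388.01), np.float64(198.85)) 219 [ 0.5788 -0.304   0.058 ] lane [ 0.577 -0.297  0.105]
(np.float64(419.96), np.float64(218.11)) 163 [ 0.5155 -0.4147  0.058 ] lane [ 0.515 -0.404  0.105]
side
(np.float64(363.0), np.float64(378.97)) 448 [ 0.5133 -0.4323  0.054 ] lane [ 0.502 -0.441  0.1  ]
t 32.95 pos [ 0.5121 -0.4197  0.1202] yaw 1.539 q [ 0.83  0.51 -0.33  1.7   0.19  0.97  0.4 ] F [-0.  -0.5 -0.4] w 1.001 0.0
delta(0.1m) [-0.01  0.03  0.94]
[ 0.73083182 -0.27583232  0.145     ] (array([ 0.73164907, -0.27644318,  0.14533484]), np.float64(0.002132645332569753)) [ 0.69830357 -0.38992093  0.035     ]
```

Request:
apply_moves --pt "-0.01 0.03 0.3 0" --pt "0 0 0.3 0" --pt "0 0 0.2 0" --pt "0 0 0.14 0" --pt "0 0 0 0" --pt "0 0 0 0"

```text
time_s: 33.55
position: [0.515, -0.421, 0.0261]
eef_rot: [2.256, 2.185, 0.0]
force: [0.7, -0.6, 0.3]
width: 0.999
grip_force: 0.0
```

Request:
apply_moves --pt "0 0 0 0" --pt "0 0 0 0" --pt "0 0 0 0" --pt "0 0 0 0" --pt "0 0 0 0" --pt "0 0 0 0" --claw 1

```text
time_s: 34.15
position: [0.5143, -0.4207, 0.0251]
eef_rot: [-2.257, -2.186, 0.0]
force: [-1.6, -0.1, 3.8]
width: 0.592
grip_force: 30.0
```

Request:
apply_moves --pt "0 0 -0.15 0" --pt "0 0 -0.4 0" --pt "0 0 -0.4 0" --pt "0 0 -0.35 0" --pt "0.4 0.1 0 0" --pt "0.4 0.1 0 0" --pt "0.4 0.1 0 0" --pt "0.4 0.1 0 0"

```text
time_s: 34.95
position: [0.5597, -0.2605, 0.1562]
eef_rot: [2.256, 2.185, 0.0]
force: [1.6, 0.1, -1.7]
width: 0.594
grip_force: 30.0
```

Request:
apply_moves --pt "0.4 0.1 0 0" --pt "0.3 0.1 0 0" --pt "0.1 0.1 0 0" --pt "0 0 0 0" --pt "0 0 0 0"

```text
time_s: 35.45
position: [0.5918, -0.184, 0.1553]
eef_rot: [2.257, 2.185, -0.001]
force: [0.2, -1.3, -2.6]
width: 0.593
grip_force: 30.0
```

```bash
python3 -c "
from h import *;go(.592,-.172,.108)"
```

```text
t 35.45 pos [ 0.5918 -0.184   0.1553] yaw 1.538 q [ 0.52  0.42 -0.41  1.76  0.19  1.   -0.  ] F [ 0.2 -1.3 -2.6] w 0.593 30.0
delta(0.1m) [ 0.12 -0.    0.47]
```

Request:
apply_moves --pt "0.12 0 0 0" --pt "0 0 0.15 0" --pt "0 0 0.13 0" --pt "0 0 0.09 0" --pt "0 0 0.06 0" --pt "0 0 0.03 0" --pt "0 0 0 0" --pt "0 0 0 0"

```text
time_s: 36.25
position: [0.5926, -0.1711, 0.1093]
eef_rot: [2.257, 2.185, 0.0]
force: [0.8, 0.1, -1.9]
width: 0.593
grip_force: 30.0
```

```bash
python3 -c "
from h import *;go(.592,-.172,.108)
B=optics.camera('side');cv2.imwrite('pics/s10.png',cv2.resize(B[170:310,260:400],None,fx=3.5,fy=3.5))"
```

```text
t 36.25 pos [ 0.5926 -0.1711  0.1093] yaw 1.539 q [ 0.49  0.46 -0.4   1.81  0.22  0.92 -0.05] F [ 0.8  0.1 -1.9] w 0.593 30.0
delta(0.1m) [-0.01 -0.01  0.01]
```

Request:
apply_moves --pt "0 0 0.01 0" --pt "0 0 0 0" --pt "0 0 0 0" --pt "0 0 0 0" --pt "0 0 0 0" --pt "0 0 -0.2 0" --pt "0 0 -0.4 0" --pt "0 0 -0.4 0" --claw -1

```text
time_s: 37.1
position: [0.5919, -0.1709, 0.2088]
eef_rot: [-2.256, -2.185, 0.001]
force: [1.1, -0.2, -0.1]
width: 0.998
grip_force: 0.0
```

Request:
apply_moves --pt "-0.3 0 0 0" --pt "-0.4 0 0 0" --pt "-0.4 -0.05 0 0" --pt "-0.23 -0.04 0 0" --pt "0 0 0 0" --pt "0 0 0 0"

```text
time_s: 37.7
position: [0.579, -0.3037, 0.2079]
eef_rot: [-2.257, -2.184, -0.0]
force: [-0.3, 0.7, 0.1]
width: 0.998
grip_force: 0.0
```

```bash
sed -i 's/^go.*/go(.579,-.304,.026)/' jars.py; python3 jars.py s11.png
```

```text
top
(np.float64(491.77), np.float64(186.95)) 350 [ 0.6285 -0.6629  0.058 ] lane [ 0.625 -0.645  0.105]
(np.float64(386.46), np.float64(198.88)) 171 [ 0.5785 -0.2987  0.058 ] lane [ 0.576 -0.292  0.105]
(np.float64(567.07), np.float64(322.96)) 122 [ 0.1668 -0.9303  0.058 ] lane [ 0.177 -0.905  0.105]
side
(np.float64(317.71), np.float64(41.63)) 294 [1.072  0.8717 0.054 ] lane [1.029 0.789 0.1  ]
(np.float64(10.69), np.float64(129.16)) 219 [-0.1343  0.7754  0.054 ] lane [-0.109  0.698  0.1  ]
(np.float64(358.64), np.float64(313.97)) 453 [ 0.5772 -0.3079  0.054 ] lane [ 0.562 -0.324  0.1  ]
t 37.8 pos [ 0.5795 -0.3023  0.208 ] yaw 1.54 q [ 0.66  0.42 -0.38  1.63  0.16  1.13  0.22] F [ 0.6 -0.3 -0.8] w 1.001 0.0
delta(0.1m) [-0.02 -0.01  1.82]
```

View pics/s11.png

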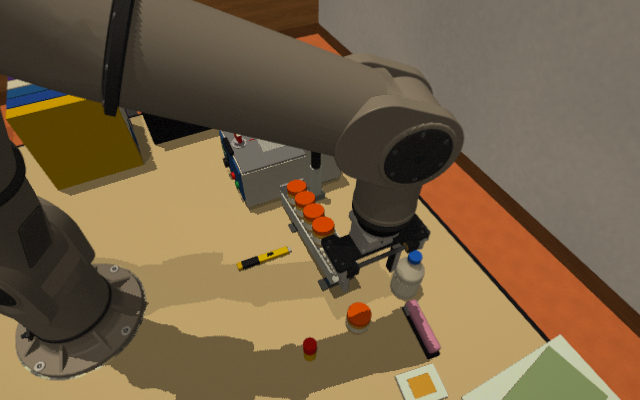

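Four jars are queued, running from (297,187) to (322,226). The last jar, at (359,316), is where I measured it.

Request:
apply_moves --pt "0 0 0.3 0" --pt "0 0 0.45 0" --pt "0 0 0.45 0" --pt "0 0 0.4 0" --pt "0 0 0.22 0" --pt "0 0 0 0" --pt "0 0 0 0"

```text
time_s: 38.5
position: [0.5799, -0.3028, 0.0267]
eef_rot: [2.255, 2.187, 0.001]
force: [-0.2, -0.7, 1.3]
width: 0.996
grip_force: 0.0
```

Request:
apply_moves --pt "0 0 0 0" --pt "0 0 0 0" --pt "0 0 0 0" --pt "0 0 0 0" --pt "0 0 0 0" --pt "0 0 0 0" --claw 1

```text
time_s: 39.1
position: [0.5791, -0.3038, 0.0263]
eef_rot: [2.257, 2.185, -0.0]
force: [-1.8, 1.0, 5.2]
width: 0.596
grip_force: 30.0
```

Request:
apply_moves --pt "0 0 -0.15 0" --pt "0 0 -0.4 0" --pt "0 0 -0.4 0" --pt "0 0 -0.35 0" --pt "0.4 0.04 0 0" --pt "0.4 0.05 0 0" --pt "0.3 0 0 0" --pt "0.1 0 0 0"

```text
time_s: 39.9
position: [0.5924, -0.18, 0.1572]
eef_rot: [-2.252, -2.19, -0.002]
force: [-1.0, 0.0, -1.6]
width: 0.589
grip_force: 30.0
```

Request:
apply_moves --pt "0 0 0 0" --pt "0 0 0 0"

```text
time_s: 40.1
position: [0.5919, -0.1853, 0.1564]
eef_rot: [2.257, 2.184, -0.0]
force: [-0.6, -0.6, -2.2]
width: 0.594
grip_force: 30.0
```

```bash
python3 -c "
from h import *;go(.592,-.173,.108)"
```

```text
t 40.1 pos [ 0.5919 -0.1853  0.1564] yaw 1.538 q [ 0.52  0.41 -0.41  1.76  0.19  1.01  0.  ] F [-0.6 -0.6 -2.2] w 0.594 30.0
delta(0.1m) [ 0.12 -0.    0.48]
```

Request:
apply_moves --pt "0.12 0 0 0" --pt "0 0 0.15 0" --pt "0 0 0.13 0" --pt "0 0 0.09 0" --pt "0 0 0.07 0" --pt "0 0 0.03 0" --pt "0 0 0 0" --pt "0 0 0 0"

```text
time_s: 40.9
position: [0.5926, -0.1721, 0.1093]
eef_rot: [2.257, 2.185, 0.0]
force: [-0.3, -0.1, -1.1]
width: 0.591
grip_force: 30.0
```

Request:
apply_moves --pt "0 0 0.01 0" --pt "0 0 0 0" --pt "0 0 0 0" --pt "0 0 0 0" --pt "0 0 0 0" --pt "0 0 -0.2 0" --pt "0 0 -0.4 0" --pt "0 0 -0.4 0" --claw -1

```text
time_s: 41.7
position: [0.5918, -0.1719, 0.2088]
eef_rot: [-2.256, -2.185, 0.001]
force: [0.5, -0.2, -0.3]
width: 0.998
grip_force: 0.0
```

Request:
apply_moves --pt "-0.4 -0.1 -0.2 0" --pt "-0.4 -0.1 0 0" --pt "-0.4 -0.1 0 0" --pt "-0.4 -0.1 0 0" --pt "-0.4 -0.1 0 0" --pt "-0.4 -0.1 0 0" --pt "-0.4 0 0 0" --pt "-0.4 0 0 0"

```text
time_s: 42.5
position: [0.5215, -0.4918, 0.2283]
eef_rot: [2.257, 2.185, -0.0]
force: [0.8, 0.2, -0.2]
width: 0.998
grip_force: 0.0
```

Request:
apply_moves --pt "0 0 0 0" --pt "0 0 0 0" --pt "0 0 0 0" --pt "0 0 0 0" --pt "0 0 0 0" --pt "0 0 0 0" --pt "0 0 0 0" --pt "0 0 0 0"

```text
time_s: 43.3
position: [0.5222, -0.4898, 0.2281]
eef_rot: [2.257, 2.186, 0.0]
force: [0.3, -0.1, 0.5]
width: 1.001
grip_force: 0.0
```

```bash
python3 jars.py s12.png; python3 -c "
from h import *
A=optics.camera('top');B=cv2.imread('pics/s12.png')
cv2.imwrite('pics/f.png',cv2.resize(np.hstack([A[150:250,170:390],B[95:295,200:380][50:150]]) if 0 else np.vstack([A[155:245,175:385],B[105:285:1,190:400][:,:]]),None,fx=2.2,fy=2.2,interpolation=cv2.INTER_CUBIC))"
```

```text
top
(np.float64(490.6), np.float64(183.34)) 178 [ 0.6409 -0.6587  0.058 ] lane [ 0.637 -0.641  0.105]
side
t 43.4 pos [ 0.5221 -0.4899  0.228 ] yaw 1.539 q [ 0.87  0.49 -0.3   1.46  0.15  1.21  0.52] F [-0.4 -1.4  0.5] w 1.0 0.0
delta(0.1m) [1.88 0.51 2.02]
```

View pics/f.png

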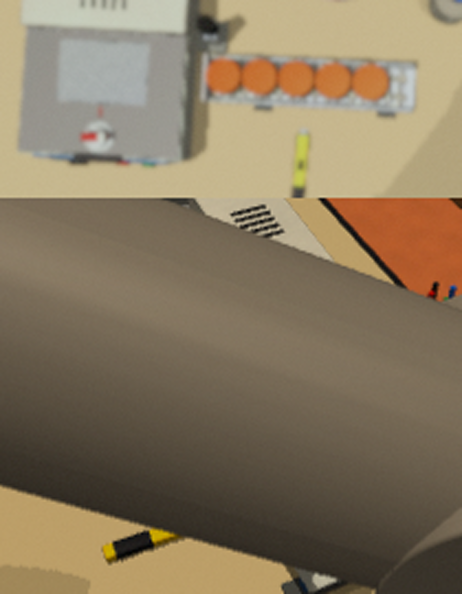

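All five jars stand in a touching queue from the stop, at (222–370,75–82) in the crop. The cover is shut and the stud is turned. I'll let things settle, then hand in.

Request:
apply_moves --pt "0 0 0 0" --pt "0 0 0 0" --pt "0 0 0 0" --pt "0 0 0 0" --pt "0 0 0 0" --pt "0 0 0 0" --pt "0 0 0 0" --pt "0 0 0 0"

```text
time_s: 44.25
position: [0.5221, -0.49, 0.228]
eef_rot: [2.257, 2.186, 0.0]
force: [-0.4, -0.2, -0.3]
width: 0.997
grip_force: 0.0
```

```bash
python3 -c "
from plant import ticket;print(ticket.finish_job())"
```

```text
the job is handed in; nothing more can be done
None
```

I handed the job in at about 44 s: the cover is shut, all five jars are upright and queued at the stop, and the stud was pushed fully in and turned about 1.54 rad. I did not measure the stud's resting depth after release, and the hand-in returned no verdict.

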